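Turn the spice carousel to the jar that needs refilling and hold it there

ROBOT

A 6-joint arm with a two-finger parallel gripper is mounted at the origin on a cart in front of the work surface, level with it; the furniture and walls round the work are solid. World frame = base frame: x ahead of the robot, y to its left, z up, the work surface at z = 0. Lengths are in m, angles in degrees, forces in N, time in s.
With the tool pointing down it reaches from about 0.25 to 0.725 m from the base axis. Payload 4 kg.
Tool frame: the origin (TCP) lies between the finger pads; the fingertips stand 22 mm ahead of it and the grasp point (between the pads) lies 3 mm ahead of it; z points along the fingers, y is the line along which they close (so a half turn about z gives the same grasp; the last joint's range is limited). The gripper opens to 85 mm and grips with 20 to 120 N. Pads are 22 mm wide; open, the fingers measure 114 mm over their backs; the gripper's body (76 mm by 85 mm) begins 54 mm behind the grasp point. The pads swing forward as they close: fully open they stand 13 mm farther back than shut.
Start: joints at [64.916, 13.785, 0.286, 76.501, 0, 90], TCP at [0.212, 0.453, 0.253] pointing down, gripper open.
Joint ranges: [-155.79, 155.79], [-60.16, 107.12], [-62.33, 73.08], [-114, 123.19], [-81.49, 82.49], [-180, 180]. Speed limits (degrees/s): [159.86, 159.86, 180, 180, 180, 180].

INTERFACE

Orientations are given as a 3x3 rotation matrix whose columns are the frame's x, y, z axes.
In Python, from station import status, read_camera, camera_params, ticket gives the robot as it stands.
- The arm moves only by the shell command python3 -m creep 'ROWS' [FORCE]. ROWS is JSON, a list of rows, each an object of numbers: "wx", "wy", "wz": the turn, a rotation vector about the tool's x, y, z in units of 8 degrees (1.0 is 8 degrees); "x", "y", "z": the shift along the tool's x, y, z in units of 50 mm (1.0 is 50 mm); "fingers": the opening, from 0 (shut) to 1 (fully open). A call has 1 to 20 rows; each row is the pose to reach, as a shift and turn from the pose commanded when the call began, along the tool's axes at that moment; what a row does not reach only later rows make up. A row lasts 1/8 s, in which the tool goes at most 62.5 mm and 10.7 degrees, less where a joint would pass 70% of its speed; a pose out of reach is approached as far as the arm can. A call with a gripper value outside its range is refused whole. The fingers move at their own pace and stop on an object; FORCE is the grip in N (left out, the last holds). Time passes only in rows, so rows that repeat a pose let the fingers close. It gives the time, the measured TCP pose, the force, the opening and the grip force at its end, in the units of the state.
- status.sense(): the state, without advancing time (a new reading comes with each control period).
- read_camera(name): name is "scene" or "top" or "wrist"; returns the picture (384x512x3 uint8, red, green, blue); there is no depth.
- camera_params(name): a dict with "fx", "fy", "cx", "cy" (pixels), "camera_from_world" (4x4, takes a point from world to camera coordinates); the wrist camera has in their place "T_tool_cam" (4x4, takes a point from camera to tool coordinates, whose origin is the TCP and whose axes are the flange's). Camera axes: x right, y down, z forward; pixel columns grow to the right and rows downward; lengths in m; the calibration is good to about 2 mm. A picture is of the moment at which its call begins: read the wrist's pose just before it. camera_params takes no time and is no camera call.
- ticket.hand_in(): hands the job in; it is judged then, once.
The state is a dict: "t": time; "joint_pos": joint angles; "qd": joint speeds; "joint_efforts": joint torques, N m; "eef_pos": TCP position; "orientation": TCP orientation; "contact_force": force on the tool from outside, world axes, zero at the start; "torque": the same for the moment, N m; "opening": finger opening in m; "grip_force": force on a finger pad.
Only numpy, scipy, OpenCV 4.12 (cv2) and the standard library are available. Lean on these libraries where they do the work, as an engineer would, in place of code of your own. Each camera call takes 0.05 s, during which the arm holds its last target. There are 200 camera calls.

TASK

One refill tin has been put on the cork coaster at the right: turn the spice carousel until the jar whose lid has the same colour as that tin's lid stands at the front, lined up with the black pointer on the carousel's foot, and keep holding the carousel still by its black knob, finishing with the knob still firmly gripped. Do not push on the jars, keep them upright in their wells, and leave the tins and the green cup where they are.

Things in the scene. Friction and masses are not known exactly. Their poses are not given: they have to be found in the camera images.
- carousel_base: fixed dark wooden foot of the spice carousel, 196 mm across, 18 mm high; origin on the carousel's axis at the worktop; its own -x direction is the carousel's front, towards the black pointer
- carousel_pointer (a point): outer end of the small black tongue (26 mm wide) that sticks out of the foot and marks the front of the carousel; this point is 148 mm from the axis, 8 mm above the worktop
- carousel_turntable: light wooden turntable, 228 mm across, 11 mm thick, that turns freely either way (several turns) about the vertical axis with slight friction and stays where it is left; origin on the axis at its underside, 19 mm above the worktop; carries four ring-shaped wells 14 mm deep with their centres 82 mm from the axis, 90 degrees apart, and a thin steel post in the middle with the knob on top
- carousel_knob: round black knob, 40 mm across and 40 mm tall, on top of the post on the axis and fixed to the turntable; origin at its underside, 153 mm above the worktop, so its top is at 193 mm; its straight sides run from 157 to 187 mm above the worktop; below it the post is 14 mm thick
- coaster: thin round cork coaster, 110 mm across, 1 mm thick, flat on the worktop at the right, in front of the coffee machine; origin at its centre; one refill tin stands on it
- green_cup: green cup, 88 x 113 x 60 mm, standing loose at the left; origin at its underside; leave it alone
- jar_red: loose glass spice jar with a red lid, 44 mm across, 85 mm tall, standing in one of the wells with 2 mm of play all round (which one varies); origin at the centre of its underside, 30 mm above the worktop; lid top 115 mm above the worktop
- tin_red: loose steel refill tin with a red lid, 60 mm across, 78 mm tall, on the coaster or waiting at the back of the worktop; origin at the centre of its underside
- jar_yellow: loose glass spice jar with a yellow lid, 44 mm across, 85 mm tall, standing in one of the wells with 2 mm of play all round (which one varies); origin at the centre of its underside, 30 mm above the worktop; lid top 115 mm above the worktop
- tin_yellow: loose steel refill tin with a yellow lid, 60 mm across, 78 mm tall, on the coaster or waiting at the back of the worktop; origin at the centre of its underside
- jar_green: loose glass spice jar with a green lid, 44 mm across, 85 mm tall, standing in one of the wells with 2 mm of play all round (which one varies); origin at the centre of its underside, 30 mm above the worktop; lid top 115 mm above the worktop
- tin_green: loose steel refill tin with a green lid, 60 mm across, 78 mm tall, on the coaster or waiting at the back of the worktop; origin at the centre of its underside
- jar_blue: loose glass spice jar with a blue lid, 44 mm across, 85 mm tall, standing in one of the wells with 2 mm of play all round (which one varies); origin at the centre of its underside, 30 mm above the worktop; lid top 115 mm above the worktop
- tin_blue: loose steel refill tin with a blue lid, 60 mm across, 78 mm tall, on the coaster or waiting at the back of the worktop; origin at the centre of its underside

How it is judged (in metres and radians):
At the end, for the whole second after the job is handed in: The jar matching the tin on the coaster (within 50 mm) is at the front, at most 16 mm to either side of the line to the pointer; all jars in their wells (tilt under 0.2 rad, within 95 mm of the axis); fingers press the knob with over 2 N; turntable still (under 0.06 rad/s) (((horizontal distance between tin_red and coaster below 0.05 m and y of jar_red in the frame of carousel_base between -0.016 and 0.016 m and x of jar_red in the frame of carousel_base below -0.05 m) or (horizontal distance between tin_yellow and coaster below 0.05 m and y of jar_yellow in the frame of carousel_base between -0.016 and 0.016 m and x of jar_yellow in the frame of carousel_base below -0.05 m) or (horizontal distance between tin_green and coaster below 0.05 m and y of jar_green in the frame of carousel_base between -0.016 and 0.016 m and x of jar_green in the frame of carousel_base below -0.05 m) or (horizontal distance between tin_blue and coaster below 0.05 m and y of jar_blue in the frame of carousel_base between -0.016 and 0.016 m and x of jar_blue in the frame of carousel_base below -0.05 m)) and angle between each of jar_red, jar_yellow, jar_green, jar_blue's own z axis and vertical below 0.2 rad and horizontal distance between each of jar_red, jar_yellow, jar_green, jar_blue and carousel_turntable below 0.095 m and contact force between the fingers and carousel_knob above 2 N and angular speed of carousel_turntable below 0.06 rad/s); the arm keeps its last pose, push and grip.
It fails at once if the robot pushes on a jar with more than 3 N (contact force between any of the arm, the fingers and jar_red above 3 N or contact force between any of the arm, the fingers and jar_yellow above 3 N or contact force between any of the arm, the fingers and jar_green above 3 N or contact force between any of the arm, the fingers and jar_blue above 3 N).
It fails at once if a tin or the green cup is moved more than 30 mm (distance of any of tin_red, tin_yellow, tin_green, tin_blue, green_cup from where it was at the start of the episode above 0.03 m).
It also fails if it takes over 48 s, if anything falls off the work surface, if the arm or the gripper's body presses on something with over 40 N, if the wrist force passes 120 N, or if a joint passes its speed limit or range.

## Working session

There is one attempt and no reset: what is moved stays moved. The work goes in short steps, Python scripts to look and compute and a shell command to move; the robot and the scene stay as the last step left them, time stands still between calls to the robot, and variables do not carry over. Pictures are saved under pics/ and viewed, at most 10 in all, crops included, and the job is handed in when it is done.

```bash
ls; mkdir -p pics; python3 - <<'E'
from station import status, read_camera, camera_params
import cv2,numpy as np
for n in("scene","top"):
    cv2.imwrite(f"pics/{n}0.png",read_camera(n)[:,:,::-1]); p=camera_params(n); print(n,p["fx"],p["cx"],p["cy"],np.round(p["camera_from_world"],3).tolist())
s=status.sense();print(s["t"],s["eef_pos"],s["orientation"])
E
```

```text
pics
scene 429.83182332975156 259.4308238697674 192.4312620056581 [[-0.99, -0.14, 0.001, 0.617], [-0.069, 0.484, -0.873, 0.11], [0.122, -0.864, -0.489, 1.425], [0.0, 0.0, 0.0, 1.0]]
top 357.0453637723705 255.90088134695714 187.57101224685613 [[0.014, -1.0, 0.004, 0.024], [-0.992, -0.015, -0.124, 0.589], [0.124, -0.002, -0.992, 1.275], [0.0, 0.0, 0.0, 1.0]]
0.1 [0.21174537 0.45237608 0.25248914] [[-9.05692314e-01  4.23934851e-01 -8.21084889e-04]
 [ 4.23935645e-01  9.05690694e-01 -1.71352688e-03]
 [ 1.72251812e-05 -1.90001528e-03 -9.99998195e-01]]
```

View pics/scene0.png

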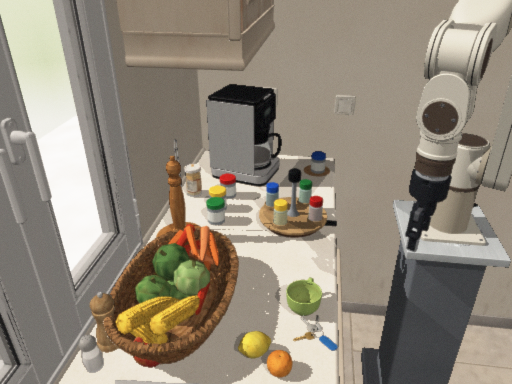

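View pics/top0.png

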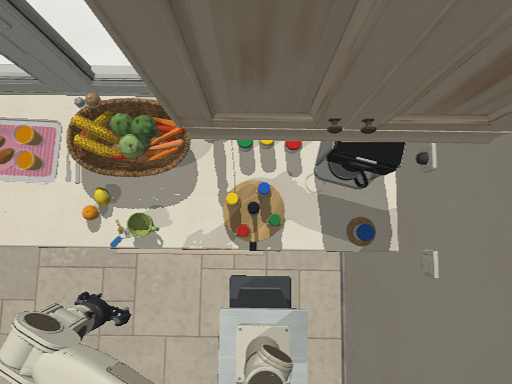

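The tin on the coaster, at (365,232) in the top view, is blue. The blue jar is at (264,188), the knob at (253,208) and the pointer at (253,245). Next I measure these.

```bash
cat > h.py <<'E'
import numpy as np,cv2
from station import status, read_camera, camera_params
def ray(n,uv,z):
    p=camera_params(n);T=np.array(p["camera_from_world"]);R=T[:3,:3];c=-R.T@T[:3,3]
    d=R.T@np.array([(uv[0]-p["cx"])/p["fx"],(uv[1]-p["cy"])/p["fy"],1]);return c+d*(z-c[2])/d[2]
H=dict(red=(174,6),yellow=(27,6),green=(75,18),blue=(112,12))
def blobs(im,box,col):
    x0,y0,x1,y1=box;h=cv2.cvtColor(im,cv2.COLOR_RGB2HSV)[y0:y1,x0:x1].astype(int)
    if col=="black": m=h[...,2]<50
    else:
        c,w=H[col];d=np.abs(h[...,0]-c);d=np.minimum(d,180-d);m=(d<=w+(4 if col=="red" else 0))&(h[...,1]>150)&(h[...,2]>60)
    n,l,s,c=cv2.connectedComponentsWithStats(m.astype(np.uint8))
    return [(s[i].tolist(),(c[i]+[x0,y0]).round(1)) for i in range(1,n) if s[i][4]>15]
E
python3 - <<'E'
from h import *
im=read_camera("top");B=(215,172,295,255)
for c in("red","yellow","green","blue","black"):
    for s,u in blobs(im,B,c): print(c,s,u,ray("top",u,.193 if c=="black" else .115).round(4), ray("top",u,.016)[:2].round(4) if c=="black" else "")
for s,u in blobs(im,(340,210,390,255),"blue"): print("tin",u,ray("top",u,.079))
im=read_camera("scene")
for s,u in blobs(im,(255,160,345,240),"black"): print("sc",s,u,ray("scene",u,.173),ray("scene",u,.016))
cv2.imwrite("pics/c.png",cv2.resize(read_camera("top")[165:260,205:305,::-1],None,fx=6,fy=6,interpolation=0))
E
```

```text
red [22, 53, 12, 12, 105] [242.4 230.2] [0.4325 0.0765 0.115 ] 
yellow [11, 20, 12, 13, 117] [231.7 198.1] [0.5415 0.1154 0.115 ] 
green [55, 42, 10, 12, 92] [274.5 219.4] [ 0.4707 -0.0323  0.115 ] 
blue [43, 10, 12, 12, 104] [263.6 187.7] [0.5792 0.0061 0.115 ] 
black [33, 30, 11, 12, 105] [253.2 207.6] [0.5046 0.0406 0.193 ] [0.5167 0.0415]
black [35, 70, 7, 9, 53] [252.6 246.2] [0.3823 0.0407 0.193 ] [0.3754 0.0415]
tin [365.1 232.1] [ 0.43216881 -0.35203081  0.079     ]
sc [0, 1, 16, 9, 45] [263.4 166.3] [ 0.61065431 -0.00770432  0.173     ] [ 0.65274192 -0.33028487  0.016     ]
sc [34, 9, 12, 14, 147] [294.5 175.3] [0.50426039 0.04336351 0.173     ] [ 0.51936545 -0.26626573  0.016     ]
sc [0, 20, 14, 6, 20] [261.  183.7] [0.60179732 0.11450889 0.173     ] [ 0.64163871 -0.17707716  0.016     ]
sc [70, 61, 11, 5, 44] [330.8 222.8] [0.39112544 0.30409901 0.173     ] [0.37753833 0.06059491 0.016     ]
```

View pics/c.png

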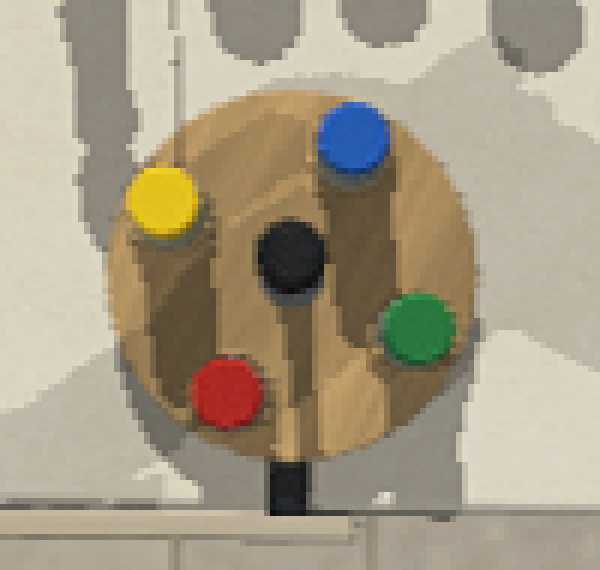

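Axis ≈ (0.5055, 0.0415). The four jars and the knob agree, and the front is along -x. The blue jar is at -25.6°, so it needs a +154° turn about the tool's z (clockwise from above). First I move above the knob.

```bash
python3 -m creep '[{"x":-2,"y":-1.1,"fingers":1},{"x":-4.4,"y":-2.5,"fingers":1},{"x":-6.6,"y":-3.7,"fingers":1},{"x":-8.8,"y":-4.95,"fingers":1},{"x":-8.8,"y":-4.95,"fingers":1},{"x":-8.8,"y":-4.95,"fingers":1},{"x":-8.8,"y":-4.95,"fingers":1},{"x":-8.8,"y":-4.95,"fingers":1},{"x":-8.8,"y":-4.95,"fingers":1},{"x":-8.8,"y":-4.95,"fingers":1},{"x":-8.8,"y":-4.95,"fingers":1},{"x":-8.8,"y":-4.95,"fingers":1},{"x":-8.8,"y":-4.95,"fingers":1},{"x":-8.8,"y":-4.95,"fingers":1}]' 40; python3 -c "
from station import status;s=status.sense();print(s['joint_pos'],s['contact_force'])"
```

```text
[ 6.49171167e+01  1.38081509e+01  2.54427832e-01  7.65007845e+01
 -1.06655140e-03  8.99998985e+01] [0.8712494  0.7572591  0.01182404]invalid input
```

```bash
python3 -m creep '[{"wx":0,"wy":0,"wz":0,"x":-1.0,"y":-0.55,"z":0,"fingers":1},{"wx":0,"wy":0,"wz":0,"x":-2.0,"y":-1.1,"z":0,"fingers":1}]' 40; python3 -c "
from station import status;s=status.sense();print(s['t'],s['eef_pos'],s['joint_pos'])"
```

```text
t: 0.5
eef_pos: [0.2795, 0.3599, 0.253]
orientation: [[-0.907, 0.422, 0.0], [0.422, 0.907, -0.0], [-0.0, -0.0, -1.0]]
contact_force: [1.4, 0.1, -0.1]
opening: 0.0853
grip_force: 0.0
0.5 [0.27953697 0.35993144 0.25303233] [ 5.21758810e+01  8.78571761e+00 -6.01920106e+00  7.52047795e+01
 -1.65225082e-02  7.71209078e+01]
```

```bash
python3 -m creep '[{"wx":0,"wy":0,"wz":-1,"x":-1.0,"y":-0.57,"z":0,"fingers":1},{"wx":0,"wy":0,"wz":-2,"x":-2.0,"y":-1.13,"z":0,"fingers":1},{"wx":0,"wy":0,"wz":-3,"x":-3.0,"y":-1.7,"z":0,"fingers":1},{"wx":0,"wy":0,"wz":-4,"x":-4.0,"y":-2.26,"z":0,"fingers":1},{"wx":0,"wy":0,"wz":-5,"x":-5.0,"y":-2.83,"z":0,"fingers":1},{"wx":0,"wy":0,"wz":-6,"x":-6.0,"y":-3.4,"z":0,"fingers":1},{"wx":0,"wy":0,"wz":-7,"x":-6.8,"y":-3.85,"z":0,"fingers":1},{"wx":0,"wy":0,"wz":-8,"x":-6.8,"y":-3.85,"z":0,"fingers":1},{"wx":0,"wy":0,"wz":-9,"x":-6.8,"y":-3.85,"z":0,"fingers":1},{"wx":0,"wy":0,"wz":-10,"x":-6.8,"y":-3.85,"z":0,"fingers":1},{"wx":0,"wy":0,"wz":-11,"x":-6.8,"y":-3.85,"z":0,"fingers":1},{"wx":0,"wy":0,"wz":-11,"x":-6.8,"y":-3.85,"z":0,"fingers":1},{"wx":0,"wy":0,"wz":-11,"x":-6.8,"y":-3.85,"z":0,"fingers":1},{"wx":0,"wy":0,"wz":-11,"x":-6.8,"y":-3.85,"z":0,"fingers":1}]' 40; python3 -c "
from h import *
s=status.sense();print(s['t'],s['eef_pos'],s['joint_pos'])
im=read_camera('wrist');cv2.imwrite('pics/w.png',im[:,:,::-1])
print(camera_params('wrist'))"
```

```text
t: 2.25
eef_pos: [0.5055, 0.0422, 0.2533]
orientation: [[-0.456, -0.89, -0.0], [-0.89, 0.456, -0.0], [0.0, 0.0, -1.0]]
contact_force: [-0.4, -0.7, 1.2]
opening: 0.0859
grip_force: 0.0
2.25 [0.50550238 0.04217964 0.25326311] [ 4.77003997e+00  1.46151100e+01  1.37214229e+00  7.67625548e+01
 -4.87685065e-04 -5.80886197e+01]
{'fx': 308.7133760032165, 'fy': 308.7133760032165, 'cx': 255.4812545152592, 'cy': 193.0036452329554, 'T_tool_cam': array([[ 2.71594379e-04, -9.55559494e-01, -2.94798202e-01,
         7.53675618e-02],
       [ 9.99999688e-01,  4.78359020e-04, -6.29265062e-04,
        -3.89757110e-04],
       [ 7.42319583e-04, -2.94797939e-01,  9.55559325e-01,
        -1.18997747e-01],
       [ 0.00000000e+00,  0.00000000e+00,  0.00000000e+00,
         1.00000000e+00]])}
```

View pics/w.png

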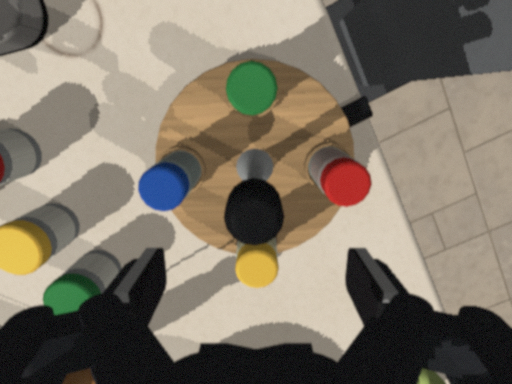

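The knob at (254,210) is centred between the fingers, and nothing lies below them. I lower 80 mm and grip.

```bash
python3 -m creep '[{"wx":0,"wy":0,"wz":0,"x":0,"y":0,"z":0.5,"fingers":1},{"wx":0,"wy":0,"wz":0,"x":0,"y":0,"z":1,"fingers":1},{"wx":0,"wy":0,"wz":0,"x":0,"y":0,"z":1.4,"fingers":1},{"wx":0,"wy":0,"wz":0,"x":0,"y":0,"z":1.6,"fingers":1},{"wx":0,"wy":0,"wz":0,"x":0,"y":0,"z":1.6,"fingers":0.7},{"wx":0,"wy":0,"wz":0,"x":0,"y":0,"z":1.6,"fingers":0.5},{"wx":0,"wy":0,"wz":0,"x":0,"y":0,"z":1.6,"fingers":0.3},{"wx":0,"wy":0,"wz":0,"x":0,"y":0,"z":1.6,"fingers":0.2},{"wx":0,"wy":0,"wz":0,"x":0,"y":0,"z":1.6,"fingers":0.2},{"wx":0,"wy":0,"wz":0,"x":0,"y":0,"z":1.6,"fingers":0.2},{"wx":0,"wy":0,"wz":0,"x":0,"y":0,"z":1.6,"fingers":0.2},{"wx":0,"wy":0,"wz":0,"x":0,"y":0,"z":1.6,"fingers":0.2}]' 40
```

```text
t: 3.8
eef_pos: [0.5068, 0.0419, 0.1746]
orientation: [[-0.455, -0.89, 0.003], [-0.89, 0.455, -0.0], [-0.001, -0.003, -1.0]]
contact_force: [1.5, -2.0, 6.4]
opening: 0.0383
grip_force: 40.6
```

```bash
python3 -m creep '[{"wx":0,"wy":0,"wz":0.2,"x":0,"y":0,"z":0,"fingers":0.2},{"wx":0,"wy":0,"wz":0.6,"x":0,"y":0,"z":0,"fingers":0.2},{"wx":0,"wy":0,"wz":1.1,"x":0,"y":0,"z":0,"fingers":0.2},{"wx":0,"wy":0,"wz":1.7,"x":0,"y":0,"z":0,"fingers":0.2},{"wx":0,"wy":0,"wz":2.3,"x":0,"y":0,"z":0,"fingers":0.2},{"wx":0,"wy":0,"wz":2.9,"x":0,"y":0,"z":0,"fingers":0.2},{"wx":0,"wy":0,"wz":3.5,"x":0,"y":0,"z":0,"fingers":0.2},{"wx":0,"wy":0,"wz":4.1,"x":0,"y":0,"z":0,"fingers":0.2},{"wx":0,"wy":0,"wz":4.7,"x":0,"y":0,"z":0,"fingers":0.2},{"wx":0,"wy":0,"wz":5.3,"x":0,"y":0,"z":0,"fingers":0.2},{"wx":0,"wy":0,"wz":5.9,"x":0,"y":0,"z":0,"fingers":0.2},{"wx":0,"wy":0,"wz":6.5,"x":0,"y":0,"z":0,"fingers":0.2},{"wx":0,"wy":0,"wz":7.1,"x":0,"y":0,"z":0,"fingers":0.2},{"wx":0,"wy":0,"wz":7.7,"x":0,"y":0,"z":0,"fingers":0.2},{"wx":0,"wy":0,"wz":8.3,"x":0,"y":0,"z":0,"fingers":0.2},{"wx":0,"wy":0,"wz":8.9,"x":0,"y":0,"z":0,"fingers":0.2},{"wx":0,"wy":0,"wz":9.4,"x":0,"y":0,"z":0,"fingers":0.2},{"wx":0,"wy":0,"wz":9.8,"x":0,"y":0,"z":0,"fingers":0.2},{"wx":0,"wy":0,"wz":10,"x":0,"y":0,"z":0,"fingers":0.2},{"wx":0,"wy":0,"wz":10,"x":0,"y":0,"z":0,"fingers":0.2}]' 60
cat > m.py <<'E'
from h import *
im=read_camera("top")
for c in("red","yellow","green","blue"):
    for s,u in blobs(im,(215,172,295,255),c):
        p=ray("top",u,.115)[:2]-[.5055,.0415]; print(c,s[4],u,p.round(4),np.degrees(np.arctan2(p[1],p[0])).round(1))
s=status.sense();print(s["t"],s["joint_pos"][5],s["contact_force"],s["grip_force"])
E
python3 m.py
```

```text
t: 6.3
eef_pos: [0.5073, 0.0407, 0.1747]
orientation: [[-0.955, 0.295, 0.004], [0.295, 0.955, -0.003], [-0.005, -0.002, -1.0]]
contact_force: [2.6, -4.5, 6.0]
opening: 0.0378
grip_force: 59.4
red 49 [227.8 202.2] [0.0217 0.0869] 76.0
blue 58 [278.1 215.4] [-0.021 -0.086] -103.7
6.35 21.857448438779016 [ 3.41891375 -4.89629169  5.39286313] 59.391799333970994
```

The carousel turns with the gripper and doesn't slip. Now the remaining ~75°.

```bash
python3 -m creep '[{"wx":0,"wy":0,"wz":0.2,"x":0,"y":0,"z":0,"fingers":0.2},{"wx":0,"wy":0,"wz":0.6,"x":0,"y":0,"z":0,"fingers":0.2},{"wx":0,"wy":0,"wz":1.1,"x":0,"y":0,"z":0,"fingers":0.2},{"wx":0,"wy":0,"wz":1.7,"x":0,"y":0,"z":0,"fingers":0.2},{"wx":0,"wy":0,"wz":2.3,"x":0,"y":0,"z":0,"fingers":0.2},{"wx":0,"wy":0,"wz":2.9,"x":0,"y":0,"z":0,"fingers":0.2},{"wx":0,"wy":0,"wz":3.5,"x":0,"y":0,"z":0,"fingers":0.2},{"wx":0,"wy":0,"wz":4.1,"x":0,"y":0,"z":0,"fingers":0.2},{"wx":0,"wy":0,"wz":4.7,"x":0,"y":0,"z":0,"fingers":0.2},{"wx":0,"wy":0,"wz":5.3,"x":0,"y":0,"z":0,"fingers":0.2},{"wx":0,"wy":0,"wz":5.9,"x":0,"y":0,"z":0,"fingers":0.2},{"wx":0,"wy":0,"wz":6.5,"x":0,"y":0,"z":0,"fingers":0.2},{"wx":0,"wy":0,"wz":7.1,"x":0,"y":0,"z":0,"fingers":0.2},{"wx":0,"wy":0,"wz":7.7,"x":0,"y":0,"z":0,"fingers":0.2},{"wx":0,"wy":0,"wz":8.3,"x":0,"y":0,"z":0,"fingers":0.2},{"wx":0,"wy":0,"wz":8.8,"x":0,"y":0,"z":0,"fingers":0.2},{"wx":0,"wy":0,"wz":9.2,"x":0,"y":0,"z":0,"fingers":0.2},{"wx":0,"wy":0,"wz":9.4,"x":0,"y":0,"z":0,"fingers":0.2},{"wx":0,"wy":0,"wz":9.4,"x":0,"y":0,"z":0,"fingers":0.2},{"wx":0,"wy":0,"wz":9.4,"x":0,"y":0,"z":0,"fingers":0.2}]' 60
python3 m.py; python3 - <<'E'
from h import *
a=read_camera("scene")[150:250,230:350];b=read_camera("top")[165:265,205:325]
s=status.sense();w=read_camera("wrist")
cv2.imwrite("pics/f.png",np.vstack([cv2.resize(np.hstack([a,b]),(768,320),interpolation=0),cv2.resize(w,(768,280))])[:,:,::-1])
E
```

```text
t: 8.85
eef_pos: [0.5062, 0.0401, 0.1747]
orientation: [[0.042, 0.999, 0.002], [0.999, -0.042, -0.004], [-0.004, 0.002, -1.0]]
contact_force: [0.8, -8.2, 9.1]
opening: 0.0376
grip_force: 59.7
yellow 83 [278.6 209.1] [ 0.0005 -0.0876] -89.6
green 59 [227.8 208.2] [0.0011 0.0865] 89.3
8.9 97.05715517014437 [ 1.35935806 -7.4135043   9.03180339] 59.70843497714668
```

View pics/f.png

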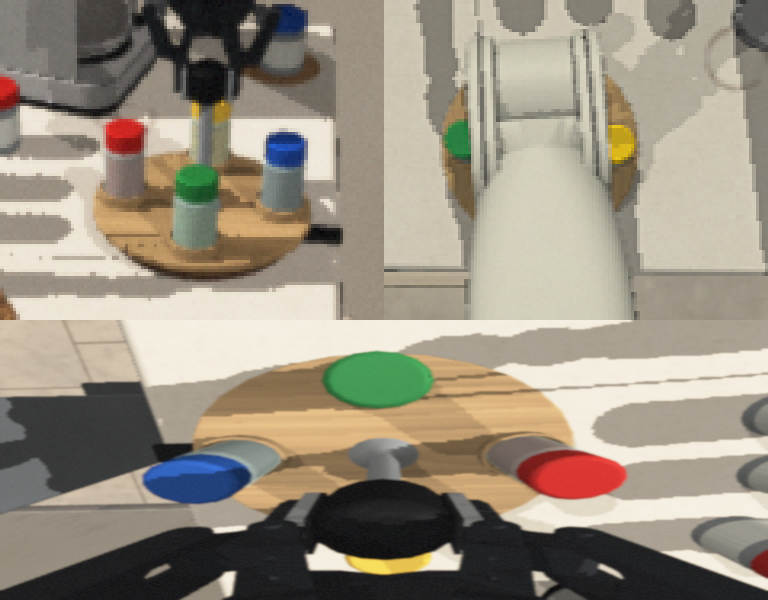

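The blue jar is now at the front, at (283,170) in the scene crop. I check its lateral offset against the pointer numerically in the scene and wrist views.

```bash
python3 - <<'E'
from h import *
A=np.array([.5055,.0415])
im=read_camera("scene")
for c in("red","yellow","green","blue"):
    for s,u in blobs(im,(255,160,345,240),c):
        # lid visible side+top: take centre of the top ~ (mean col, top row + ~3)
        p=ray("scene",u,.108)[:2]-A; print("scene",c,s,u,p.round(4),np.degrees(np.arctan2(p[1],p[0])).round(1))
s=status.sense();p=camera_params("wrist");w=read_camera("wrist")
T=p["T_tool_cam"];R=np.array(s["orientation"])
c=np.array(s["eef_pos"])+R@T[:3,3]
def wr(u,z):
    d=R@T[:3,:3]@np.array([(u[0]-p["cx"])/p["fx"],(u[1]-p["cy"])/p["fy"],1]);return (c+d*(z-c[2])/d[2])[:2]
for k in("red","green","blue"):
    for st,u in blobs(w,(90,0,430,180),k):
        q=wr(u,.115)-A;print("wrist",k,st,u,q.round(4),np.degrees(np.arctan2(q[1],q[0])).round(1))
for st,u in blobs(w,(90,60,135,115),"black"): print("ptr",st,u,(wr(u,.016)-A).round(4))
E
```

```text
scene red [8, 27, 12, 11, 114] [268.4 192. ] [0.081  0.0059] 4.1
scene yellow [42, 21, 5, 7, 28] [298.7 184.1] [-0.0136 -0.0629] -102.2
scene green [31, 42, 11, 11, 105] [291.1 206.7] [0.0006 0.0881] 89.6
scene blue [58, 32, 12, 10, 102] [318.9 196.5] [-0.0828  0.0124] 171.5
```

```bash
python3 - <<'E'
from h import *
A=np.array([.5055,.0415])
s=status.sense();p=camera_params("wrist");w=read_camera("wrist")
T=p["T_tool_cam"];R=np.array(s["orientation"])
c=np.array(s["eef_pos"])+R@T[:3,3]
def wr(u,z):
    d=R@T[:3,:3]@np.array([(u[0]-p["cx"])/p["fx"],(u[1]-p["cy"])/p["fy"],1]);return (c+d*(z-c[2])/d[2])[:2]
for k in("red","green","blue"):
    for st,u in blobs(w,(90,20,430,270),k):
        q=wr(u,.115)-A;print(k,st[4],u,q.round(4),np.degrees(np.arctan2(q[1],q[0])).round(1))
for st,u in blobs(w,(95,160,135,195),"black"): print("ptr",st,u,(wr(u,.016)-A).round(4))
print(s["grip_force"],np.abs(s["qd"]).max())
E
```

```text
red 3604 [380.4 211.5] [0.0788 0.0029] 2.1
blue 3465 [130.8 217.3] [-0.0757  0.0057] 175.7
ptr [6, 9, 27, 25, 453] [112.9 179.1] [-0.1304  0.0062]
59.70829927762679 0.13740350474357055
```

The blue jar is within about 2-4 mm of the pointer line and the knob is gripped at 60 N, so I hand in.

```bash
python3 -c "
from station import ticket;print(ticket.hand_in())"
```

```text
the job is handed in; nothing more can be done
None
```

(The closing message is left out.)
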